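Set the blade tension on the spring stand

ROBOT

A 6-joint arm with a two-finger parallel gripper is mounted at the origin on a cart in front of the work surface, level with it; the furniture and walls round the work are solid. World frame = base frame: x ahead of the robot, y to its left, z up, the work surface at z = 0. Lengths are in m, angles in rad, forces in N, time in s.
With the tool pointing down it reaches from about 0.275 to 0.825 m from the base axis. Payload 5.2 kg.
Tool frame: the origin (TCP) lies at the very end of the fingers, on their centre line; the grasp point (between the pads) lies 19 mm behind it (robot.grip_depth is the distance from the TCP to the grasp point, in m); z points along the fingers, y is the direction in which the jaws open and shut (so a half turn about z gives the same grasp; the last joint's range is limited). The gripper opens to 93 mm and grips with 3 to 60 N. Pads are 15 mm wide; open, the fingers measure 128 mm over their backs; the gripper's body (75 mm by 188 mm) begins 65 mm behind the grasp point.
Start: joints at [1.023, 0.259, 1.535, -0, 1.348, -0.203], TCP at [0.186, 0.518, 0.219] pointing down, gripper open.
Joint ranges: [-3.14, 3.14], [-0.91, 2.08], [0.19, 2.58], [-1.22, 4.36], [0.22, 2.71], [-3.12, 3.12]. Speed limits (rad/s): [2.57, 2.57, 3.14, 3.14, 3.14, 3.14].

INTERFACE

Orientations are given as a 3x3 rotation matrix whose columns are the frame's x, y, z axes.
In Python, from station import robot gives the robot as it stands. The module is installed in compiled form; this text tells all that it offers.
- The arm moves only by the shell command python3 -m inch 'ROWS' [OPENING]. ROWS is a JSON object of lists of equal length, an entry for each row: "travel": the shift along the tool's x, y, z as a fraction of full scale, a list of three; "twist": the turn about the tool's z as a fraction of full scale. A call has 1 to 10 rows; each row is the pose to reach, as a shift and turn from the pose commanded when the call began, along the tool's axes at that moment, turning the shorter way round; what a row does not reach only later rows make up. Full scale, the value 1, is 150 mm for a shift and pi rad for a turn. A row lasts 1/10 s, in which the tool goes at most 50 mm and 8.59 degrees, less where a joint would pass 70% of its speed; a pose out of reach is approached as far as the arm can. A call with a number of a shift or a turn outside -1 to 1 is refused whole. A call with a gripper value outside its range is refused whole. OPENING is the opening, from 0 (shut) to 1 (fully open), set as the call begins (- or left out, the last holds). The fingers move at their own pace and stop on an object; the grip force is fixed at half the most. Time passes only in rows, so rows that repeat a pose let the fingers close. It gives the time, the measured TCP pose, the force and the opening at its end, in the units of the state.
- robot.read_state(): the state, without advancing time (a new reading comes with each control period).
- robot.camera(name): name is "scene" or "top" or "wrist"; returns a dict with "color" (384x512x3 uint8, red, green, blue), "fov_y" (degrees; the focal length in pixels is half the picture's height over the tangent of half this angle, whatever the lens; pixels are square), "cx", "cy" (the principal point, pixels), "R" (3x3) and "t" (3): a world point X has camera coordinates R X + t; the wrist camera has in their place "T_tool_cam" (4x4, takes a point from camera to tool coordinates, whose origin is the TCP and whose axes are the flange's). Camera axes: x right, y down, z forward; pixel columns grow to the right and rows downward; lengths in m; the calibration is good to about 2 mm. A picture is of the moment at which its call begins: read the wrist's pose just before it. There is no depth.
- robot.close_job(): hands the job in, once; it reports no verdict.
The state is a dict: "time_s": time; "joint_pos": joint angles; "joint_velocities": joint speeds; "joint_torque": joint torques, N m; "eef_pos": TCP position; "ee_rot": TCP orientation; "ft_force": force on the tool from outside, world axes, zero at the start; "moment": the same for the moment, N m; "opening": finger opening in m.
Only numpy, scipy, OpenCV 4.12 (cv2) and the standard library are available. Lean on these libraries where they do the work, as an engineer would, in place of code of your own. Each camera call takes 0.05 s, during which the arm holds its last target.

TASK

Tension the sprung blade of the blue stand: press the black bar knob down gently to free its brake, never pushing it hard to the bottom, and keep it down whenever you turn it, clockwise, until the blade's black pointer lines up with the red flag. Do not let the pointer swing well past the flag; then let the knob come up so that its brake holds the setting. Turn only by the knob, leaving blade, flag and the other things on the desk alone.

Things in the scene. Friction and masses are not known exactly. Their poses are not given: they have to be found in the camera images.
- stand: blue base plate 165x250 mm, 13 mm high, fixed to the desk (its place and yaw vary). Origin: centre of its underside; x across its 165 mm, y along its 250 mm, z up. A grey screw housing 56x70 mm, top at z = 50 mm, stands on it at (-22, 75) mm with the knob on top; the white scale block, top at 24 mm, lies round (34, -22) mm
- knob_grip (a point): point to grip on the knob: on its axis, 88 mm above the desk when up. The black knob is an upright bar 48 mm long (this point's x), 16 mm thick (this point's y) and 37 mm tall, top 12 mm above this point, foot 24 mm below it on a flange of 42 mm diameter (flange top 24 mm below this point). It turns about the vertical; clockwise from above (yaw falling) tightens
- spindle (a joint): turn of the knob, rad, grows clockwise seen from above, range -0.2 to 4.6, starts between 0 and 0.5. Each rad pushes the brass rod 5 mm towards the blade; the first 3 mm of rod travel (up to a reading of 0.6) only close a gap, after that the pointer tip moves about 15 mm per rad. The blade loads the knob with up to about 0.08 N m, which turns it back if it is let go while pressed
- plunger (a joint): how far the knob is pressed down, m: about 0 (-0.0005 to 0) when up with its friction brake on, range to 0.006. A stiff spring: the knob leaves its brake at about 11 N, then 6 N per mm: 0.3 mm at 13 N, 1 mm at 17 N, 2.3 mm at 25 N, beyond which the mechanism is damaged; so press by force, about 15 to 19 N. (Fingers closing on the knob may already push or pull it a little.)
- blade: upright sprung steel blade 2.6 mm thick, 14 mm high, 122 mm long with its black pointer, pivoted 62 mm to the -x side of the stand's centre; origin at the pivot at desk height, its own x runs along the blade to the pointer. At rest it lies along the stand's x; tension swings the pointer to the stand's -y
- pointer_tip (a point): tip of the black pointer, 122 mm from the blade's pivot and 31 mm above the desk
- mark (a point): where the pointer tip must come to: 122 mm from the blade's pivot, 31 mm above the desk, just inside the red flag (a block 16 mm wide with a narrow red finger, 3 mm wide, pointing at the pivot). Its x points outward from the pivot, its y is along the scale, the pointer coming from the +y side. The flag stands 24 to 40 mm along the scale from the resting pointer
- stamp_01: loose wooden stamp, 80 mm tall, 28x44 mm foot, standing upright beside the knob end of the stand; origin under its centre
- mug_1: loose mug, 95 mm tall, 92 mm wide, upright off the stand's scale end; origin under its centre
- brass_dish: loose shallow dish, 109x126x26 mm, farther to the right; origin under its centre
There are look-alikes about, which are no part of the job. What is shaped like the stamp_01 but purple or yellow is not meant.

How it is judged:
By the outcome, as a careful person would: the job done as asked, in the order asked, and still so for the second after the job is handed in, with the robot touching nothing.
It also fails if it takes over 72 s, if anything falls off the work surface, if the arm or the gripper's body presses on something with over 40 N, if the wrist force passes 120 N, or if a joint passes its speed limit or range.

## Working session

There is one attempt and no reset: what is moved stays moved. The work goes in short steps, Python scripts to look and compute and a shell command to move; the robot and the scene stay as the last step left them, time stands still between calls to the robot, and variables do not carry over. Pictures are saved under pics/ and viewed, and the job is handed in when it is done.

```bash
mkdir -p pics; cat > h.py <<'E'
from station import robot
import numpy as np, cv2
def snap(n,f):
    s=robot.read_state(); c=robot.camera(n)
    cv2.imwrite(f'pics/{f}.png',c['color'][:,:,::-1])
    if n=='wrist':
        T=np.eye(4);T[:3,:3]=s['ee_rot'];T[:3,3]=s['eef_pos']
        M=T@np.array(c['T_tool_cam']); Rw=M[:3,:3];C=M[:3,3]
    else:
        Rw=np.array(c['R']).T; C=-Rw@np.array(c['t'])
    f_=c['color'].shape[0]/2/np.tan(np.radians(c['fov_y'])/2)
    np.savez(f'pics/{f}.npz',R=Rw,C=C,f=f_,cx=c['cx'],cy=c['cy'],img=c['color'])
    return s
def ld(f): return np.load(f'pics/{f}.npz')
def ray(k,u,v):
    d=k['R']@np.array([(u-k['cx'])/k['f'],(v-k['cy'])/k['f'],1]); return k['C'],d/np.linalg.norm(d)
def plane(k,u,v,z):
    C,d=ray(k,u,v); return C+d*(z-C[2])/d[2]
def tri(k1,p1,k2,p2):
    a,d=ray(k1,*p1);b,e=ray(k2,*p2)
    A=np.stack([d,-e],1);x=np.linalg.lstsq(A,b-a,rcond=None)[0]
    p=a+d*x[0];q=b+e*x[1];return (p+q)/2,np.linalg.norm(p-q)
def proj(k,X):
    c=k['R'].T@(np.array(X)-k['C']);return k['f']*c[:2]/c[2]+np.array([k['cx'],k['cy']])
E
python3 - <<'E'
from h import *
for n in('scene','top','wrist'): s=snap(n,n+'0')
print(s)
E
```

```text
{'time_s': 0.1, 'joint_pos': array([ 1.02318305e+00,  2.59270268e-01,  1.53594453e+00, -7.92129989e-06,
        1.34798354e+00, -2.02808015e-01]), 'joint_velocities': array([-1.26644753e-04, -2.05525679e-03, -2.70846145e-03,  6.68889275e-04,
        6.08884066e-05, -6.34856804e-04]), 'joint_torque': array([ 1.66420352e-03, -4.38215125e+01, -2.84644675e+01,  7.18907244e-02,
        3.62101570e-02, -2.09634226e-05]), 'eef_pos': array([0.18564047, 0.51722048, 0.21791244]), 'ee_rot': array([[-9.41141757e-01,  3.38011102e-01, -8.29400891e-04],
       [ 3.38011972e-01,  9.41140806e-01, -1.37489940e-03],
       [ 3.15851761e-04, -1.57432267e-03, -9.99998711e-01]]), 'ft_force': array([ 0.3019101 , -0.71362491, -0.21316323]), 'moment': array([0.00598314, 0.00907735, 0.02619587]), 'opening': 0.09309312890843553}
```

View pics/scene0.png

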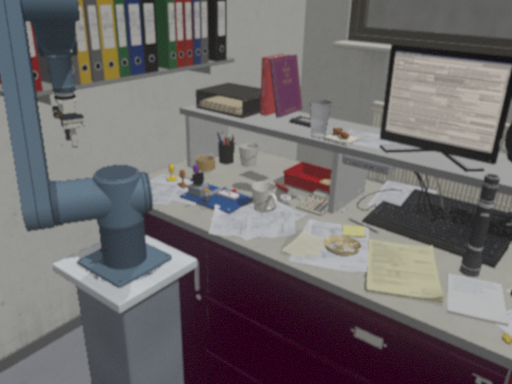

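View pics/top0.png

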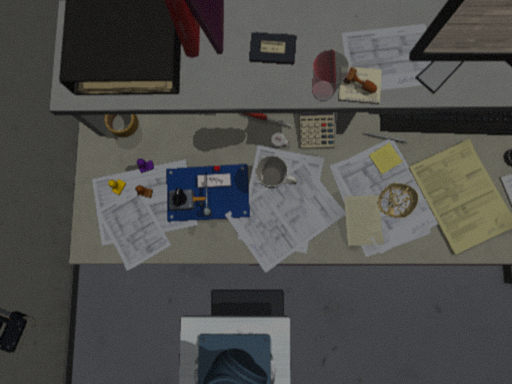

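View pics/wrist0.png

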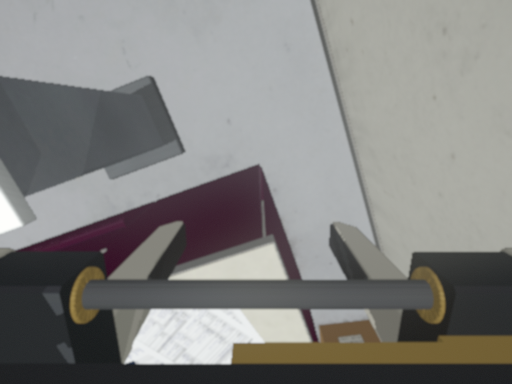

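The stand is blue at top (208,192), with the black knob at about (180,197). The mug is at (272,172), the dish at (398,200), and the brown stamp at (144,190) with purple (145,165) and yellow (117,186) look-alikes. I'll zoom in and measure.

```bash
python3 - <<'E'
from h import *
k=ld('top0'); print(k['C'],k['f'])
im=k['img'][150:232,100:262]
cv2.imwrite('pics/top0c.png',cv2.resize(im[:,:,::-1],None,fx=4.8,fy=4.8,interpolation=cv2.INTER_CUBIC))
im=k['img'].astype(int)
m=((im[:,:,2]>im[:,:,0]+25)&(im[:,:,2]>im[:,:,1]+20)).astype(np.uint8); m[:,:162]=0;m[:155]=0;m[230:]=0;m[:,255:]=0
c=max(cv2.findContours(m,0,2)[0],key=cv2.contourArea); r=cv2.minAreaRect(c)
P=np.array([plane(k,*p,.013) for p in cv2.boxPoints(r)]);print(r,P)
for n,p in dict(knob=(181,197),stamp=(144,190),dish=(398,200),mug=(272,172)).items(): print(n,plane(k,*p,.05))
for h in(0,.3): print(plane(k,250,110,h))
k=ld('scene0');im=k['img'][140:230,140:290]
cv2.imwrite('pics/scene0c.png',cv2.resize(im[:,:,::-1],None,fx=5,fy=5,interpolation=cv2.INTER_CUBIC))
E
```

```text
[ 0.31153236 -0.08791896  1.21002609] 402.19779357995344
((206.78500366210938, 192.4524383544922), (52.60044860839844, 82.03129577636719), 86.53176879882812) [[ 0.58747992  0.21773896  0.013     ]
 [ 0.60152443 -0.03336032  0.013     ]
 [ 0.44037149 -0.04336661  0.013     ]
 [ 0.42614471  0.20239266  0.013     ]]
knob [0.49361066 0.15585421 0.05      ]
stamp [0.51495137 0.26605813 0.05      ]
dish [ 0.48223086 -0.47481101  0.05      ]
mug [ 0.56705969 -0.11139279  0.05      ]
[ 0.77855599 -0.04446097  0.        ]
[ 0.66276751 -0.05523544  0.3       ]
```

View pics/top0c.png

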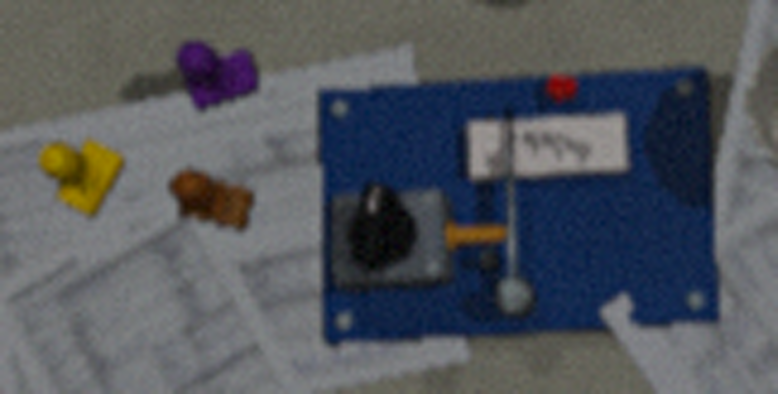

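View pics/scene0c.png

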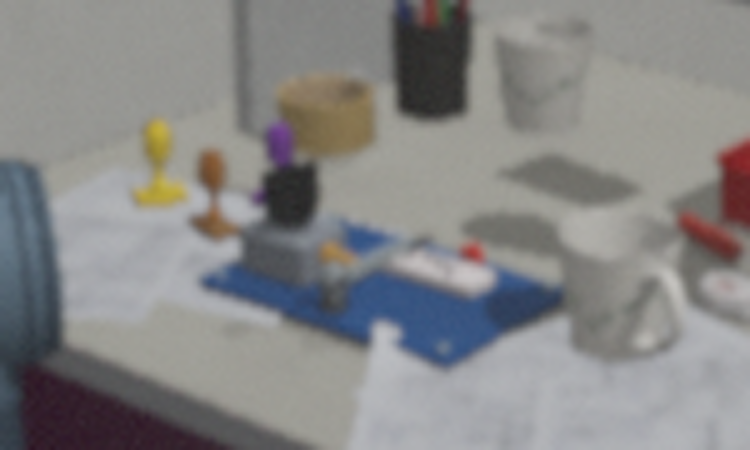

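```bash
python3 - <<'E'
from h import *
k=ld('wrist0');s=robot.read_state();R=s['ee_rot']
print(R.T@(k['C']-s['eef_pos']));print(R.T@k['R'])
d=np.array([.45,.14,.26])-s['eef_pos'];print(R.T@d/.15)
E
```

```text
[ 0.07538578  0.00067887 -0.16533291]
[[-6.21946799e-04 -9.61004259e-01 -2.76532869e-01]
 [ 9.99999646e-01 -7.54465590e-04  3.72823912e-04]
 [-5.66919901e-04 -2.76532540e-01  9.61004388e-01]]
[-2.5086349  -1.77183551 -0.2781626 ]
```

```bash
python3 -m inch '{"travel":[[-0.95,-0.59,-0.14],[-0.95,-0.59,-0.14],[-0.95,-0.59,-0.14],[-0.95,-0.59,-0.14]],"twist":[0,0,0,0]}'
python3 -m inch '{"travel":[[-0.95,-0.59,-0.14],[-0.95,-0.59,-0.14],[-0.95,-0.59,-0.14],[-0.95,-0.59,-0.14]],"twist":[0,0,0,0]}'
python3 -m inch '{"travel":[[-0.95,-0.59,-0.14],[-0.95,-0.59,-0.14],[-0.95,-0.59,-0.14],[-0.95,-0.59,-0.14],[-0.95,-0.59,-0.14]],"twist":[0,0,0,0,0]}'
python3 - <<'E'
from h import *
s=snap('wrist','w1');print(s['time_s'],s['eef_pos'],s['joint_pos'])
E
```

```text
time_s: 0.55
eef_pos: [0.2921, 0.3835, 0.24]
ee_rot: [[-0.94, 0.34, 0.001], [0.34, 0.94, -0.001], [-0.001, -0.001, -1.0]]
ft_force: [0.9, -0.7, 0.5]
opening: 0.0931
time_s: 0.95
eef_pos: [0.3966, 0.2516, 0.2611]
ee_rot: [[-0.94, 0.341, 0.001], [0.341, 0.94, -0.001], [-0.002, -0.0, -1.0]]
ft_force: [-0.3, 0.9, 0.3]
opening: 0.093
time_s: 1.45
eef_pos: [0.5001, 0.1208, 0.2813]
ee_rot: [[-0.94, 0.342, -0.0], [0.342, 0.94, -0.001], [-0.0, -0.001, -1.0]]
ft_force: [-1.2, 0.3, -0.1]
opening: 0.0927
1.45 [0.50010065 0.12079228 0.28130535] [ 2.03987655e-02  1.58682234e-01  1.50925562e+00 -6.39704713e-04
  1.47375639e+00 -1.20147971e+00]
```

View pics/w1.png

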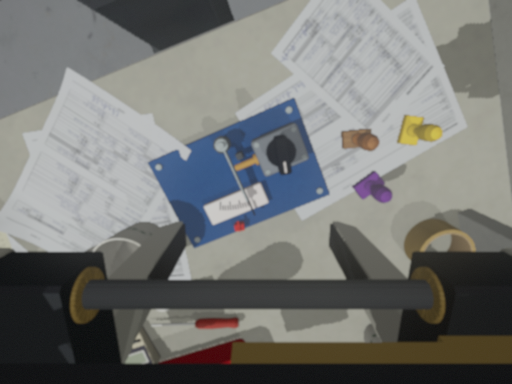

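```bash
python3 - <<'E'
from h import *
k=ld('w1');im=k['img'][90:250,140:350]
cv2.imwrite('pics/w1c.png',cv2.resize(im[:,:,::-1],None,fx=3.75,fy=3.75,interpolation=cv2.INTER_CUBIC))
for p in[(150,163),(293,100),(327,193),(196,245)]: print(plane(k,*p,.013))
print(plane(k,282,150,.1))
E
```

```text
[ 0.44591901 -0.03796314  0.013     ]
[0.43323677 0.20249881 0.013     ]
[0.58866306 0.20997885 0.013     ]
[ 0.60128407 -0.02675734  0.013     ]
[0.48399802 0.1603638  0.1       ]
```

View pics/w1c.png

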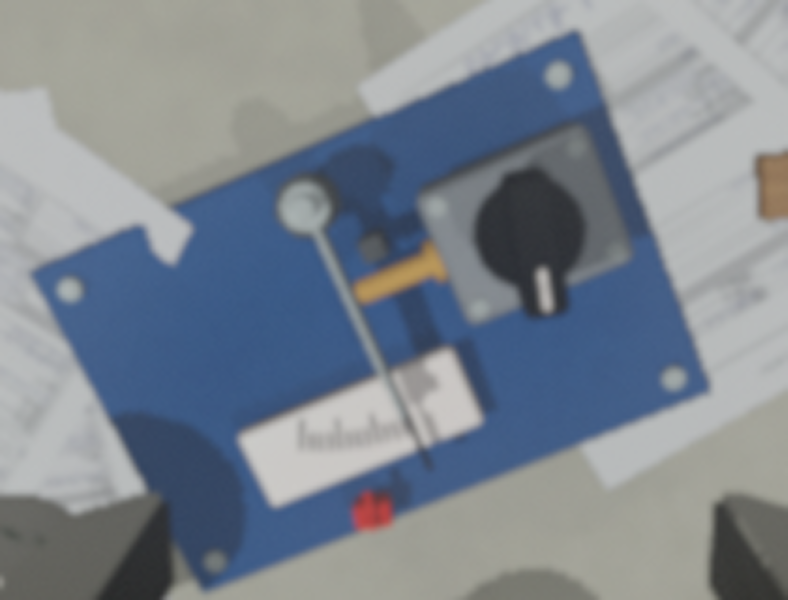

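```bash
python3 - <<'E'
from h import *
k=ld('w1');c=lambda u,v:(140+u/3.75,90+v/3.75)
a=plane(k,*c(526,178),.1);b=plane(k,*c(546,312),.1);print(a,b,np.linalg.norm(a-b),np.arctan2(*(b-a)[[1,0]]),(a+b)/2)
a=plane(k,*c(541,268),.1);b=plane(k,*c(545,310),.1);print(np.arctan2(*(b-a)[[1,0]]))
S=[plane(k,*c(*p),.013) for p in[(558,75),(673,378),(214,561),(69,290)]];S=np.array(S);print(S.mean(0),np.arctan2(*(S[1]-S[0])[[1,0]]),np.arctan2(*(S[2]-S[3])[[1,0]]),np.arctan2(*(S[0]-S[3])[[1,0]])-np.pi/2,np.arctan2(*(S[1]-S[2])[[1,0]])-np.pi/2)
print('pivot',plane(k,*c(305,205),.035),'tip',plane(k,*c(430,467),.038),'flag',plane(k,*c(372,510),.038))
E
```

```text
[0.46872775 0.16326455 0.1       ] [0.5134587  0.15526712 0.1       ] 0.04544025570005363 -0.17692020836913927 [0.49109323 0.15926583 0.1       ]
-0.22885618677912917
[0.51870708 0.08555289 0.013     ] 0.05379431887999543 0.05556790103745971 0.054781335857563285 0.052901042731146486
pivot [0.45635099 0.08172248 0.035     ] tip [0.57457375 0.0903981  0.038     ] flag [0.58435572 0.06073328 0.038     ]
```

```bash
python3 -m inch '{"travel":[[0.138,0.223,0.607],[0.138,0.223,0.607],[0.138,0.223,0.607],[0.138,0.223,0.607],[0.138,0.223,0.607]],"twist":[-0.05,-0.05,-0.05,-0.05,-0.05]}'
python3 - <<'E'
from h import *
s=snap('wrist','w2');print(s['time_s'],s['eef_pos'],s['joint_pos'])
k=ld('w2');im=k['img'][60:300,60:380]
cv2.imwrite('pics/w2c.png',cv2.resize(im[:,:,::-1],None,fx=2.5,fy=2.5,interpolation=cv2.INTER_CUBIC))
E
```

```text
time_s: 2.0
eef_pos: [0.4915, 0.1621, 0.1928]
ee_rot: [[-0.983, 0.186, 0.004], [0.186, 0.983, 0.0], [-0.003, 0.001, -1.0]]
ft_force: [0.2, 0.6, 0.1]
opening: 0.0928
2.0 [0.49146016 0.16212311 0.19280519] [ 1.03049640e-01  2.17573792e-01  1.65442530e+00 -2.63304621e-04
  1.26603014e+00 -1.28073122e+00]
```

View pics/w2c.png

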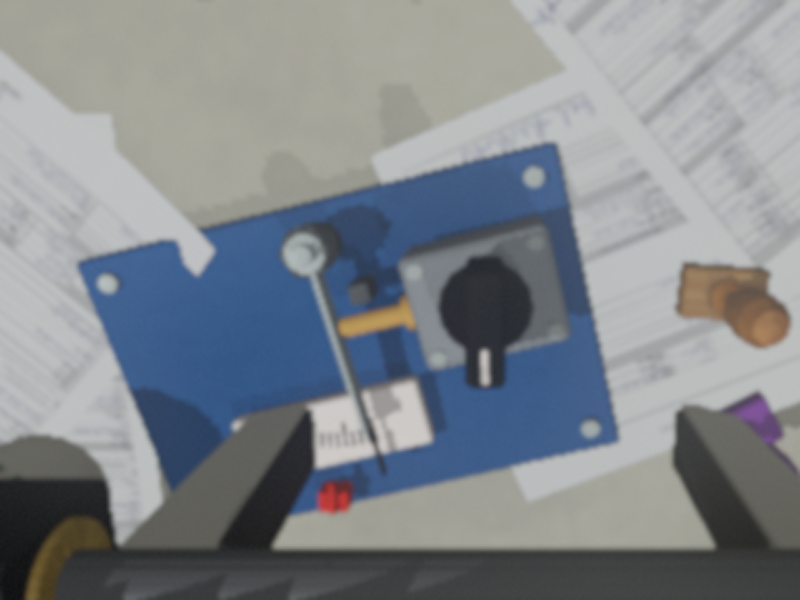

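```bash
python3 - <<'E'
from h import *
k1=ld('w1');k2=ld('w2');c1=lambda u,v:(140+u/3.75,90+v/3.75);c2=lambda u,v:(60+u/2.5,60+v/2.5)
for n,a,b in [('white end near',(541,268),(485,350)),('white far',(545,312),(486,385)),('bar end far',(546,316),(486,388)),('bar end near',(526,175),(485,258)),('pivot',(305,205),(305,250)),('tip',(430,467),(383,472)),('flag',(372,510),(334,497))]:
    print(n,tri(k1,c1(*a),k2,c2(*b)))
a=plane(k2,*c2(485,258),.1);b=plane(k2,*c2(486,387),.1);print(a,b,(a+b)/2,np.arctan2(*(b-a)[[1,0]]))
S=np.array([plane(k2,*c2(*p),.013) for p in[(533,177),(591,428),(107,283)]]);print(S,(S[1]+S[2])/2)
k=k2;im=k['img'][190:275,170:260];cv2.imwrite('pics/w2d.png',cv2.resize(im[:,:,::-1],None,fx=7,fy=7,interpolation=cv2.INTER_CUBIC))
k=k2;im=k['img'][150:225,215:295];cv2.imwrite('pics/w2e.png',cv2.resize(im[:,:,::-1],None,fx=7,fy=7,interpolation=cv2.INTER_CUBIC))
E
```

```text
white end near (array([0.49787382, 0.1584135 , 0.1040551 ]), np.float64(0.00024983921735572995))
white far (array([0.51417144, 0.15533606, 0.09771053]), np.float64(0.0008582937843406024))
bar end far (array([0.5156432 , 0.15514251, 0.09731731]), np.float64(0.0006506572397271374))
bar end near (array([0.47042323, 0.16436168, 0.06794102]), np.float64(0.0023298543820130554))
pivot (array([0.45543827, 0.08285338, 0.0430702 ]), np.float64(0.0008332594074678749))
tip (array([0.57588737, 0.0895093 , 0.03350553]), np.float64(0.0007608819803145781))
flag (array([0.5889541 , 0.05810084, 0.02574973]), np.float64(0.00011133943624670572))
[0.46367918 0.16508627 0.1       ] [0.51442687 0.15569015 0.1       ] [0.48905303 0.16038821 0.1       ] -0.18308035882398152
[[ 0.4447413   0.19162044  0.013     ]
 [ 0.58100539  0.19970285  0.013     ]
 [ 0.45630179 -0.02895752  0.013     ]] [0.51865359 0.08537267 0.013     ]
```

View pics/w2d.png

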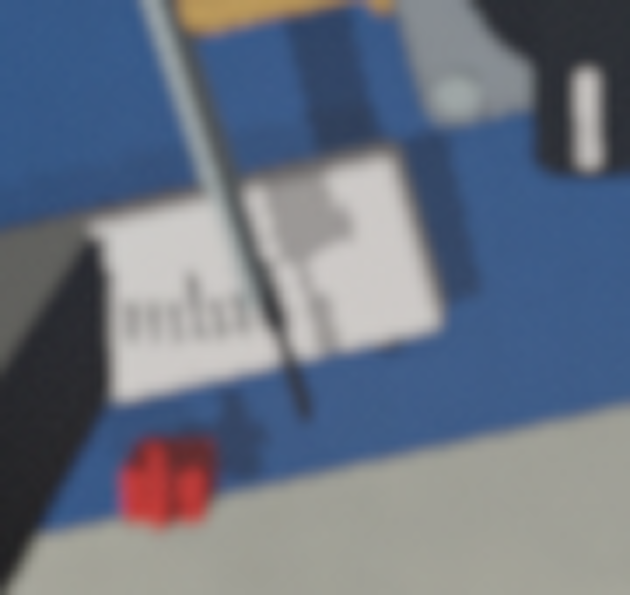

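View pics/w2e.png

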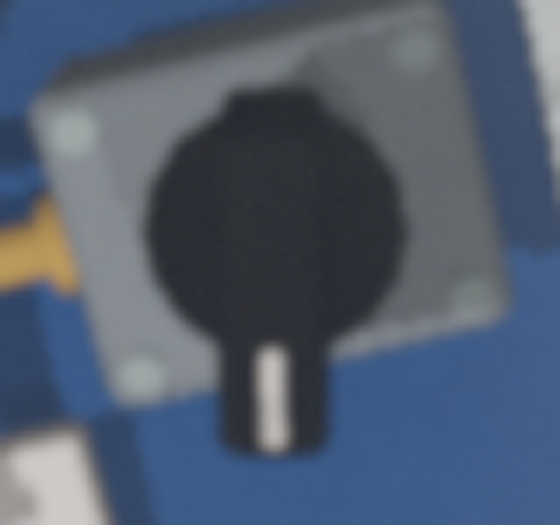

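```bash
python3 - <<'E'
from h import *
s=robot.read_state();print(s['eef_pos'],s['joint_velocities'],s['ft_force'])
E
python3 -m inch '{"travel":[[-0.005,-0.016,0.3],[-0.005,-0.016,0.6],[-0.005,-0.016,0.73],[-0.005,-0.016,0.73],[-0.005,-0.016,0.73]],"twist":[0,0,0,0,0]}'
python3 - <<'E'
from h import *
s=snap('wrist','w3');print(s['time_s'],s['eef_pos'],s['joint_velocities'],s['ft_force'],np.degrees(np.arctan2(*s['ee_rot'][[1,0],0])))
snap('scene','s3');snap('top','t3')
E
```

```text
[0.49179565 0.16187314 0.19303986] [-8.24469335e-03 -2.17029928e-03 -5.35133618e-04  6.76134459e-04
 -5.77247669e-03  6.21192193e-05] [-0.15644046  1.05085196  0.20017418]
time_s: 2.55
eef_pos: [0.4922, 0.1591, 0.0828]
ee_rot: [[-0.982, 0.187, 0.003], [0.187, 0.982, 0.0], [-0.003, 0.001, -1.0]]
ft_force: [-0.2, 0.2, 0.2]
opening: 0.0931
2.55 [0.49218072 0.15907357 0.08282114] [ 5.57017980e-03 -1.95934015e-02 -1.81933069e-02 -7.88979013e-05
 -1.68559049e-03 -1.68698597e-03] [-0.23393477  0.16242504  0.2363445 ] 169.21174826383498
```

View pics/w3.png

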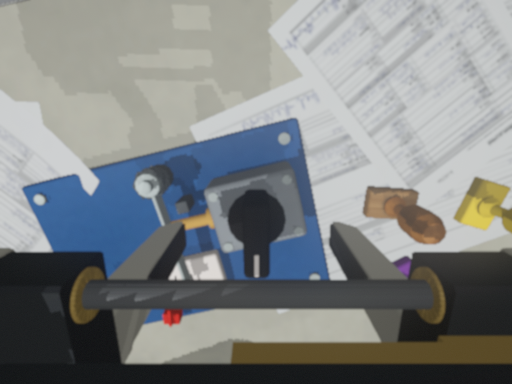

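View pics/s3.png

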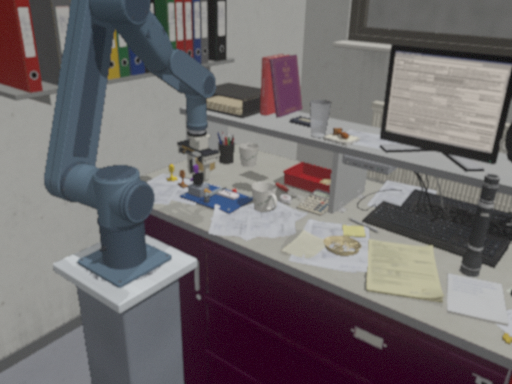

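View pics/t3.png

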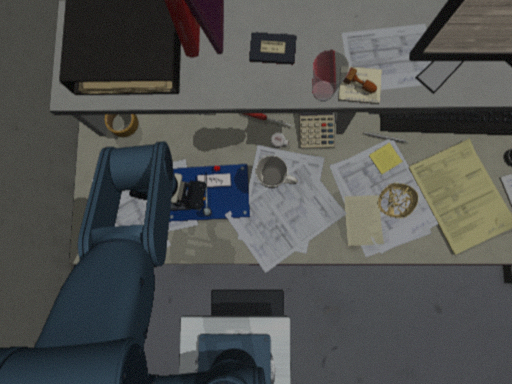

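```bash
python3 -m inch '{"travel":[[0,0.002,0.07],[0,0.002,0.07],[0,0.002,0.07]],"twist":[0,0,0]}'
python3 -m inch '{"travel":[[0,0,0],[0,0,0],[0,0,0],[0,0,0],[0,0,0],[0,0,0]],"twist":[0,0,0,0,0,0]}' 0
```

```text
time_s: 3.0
eef_pos: [0.4904, 0.1595, 0.0704]
ee_rot: [[-0.982, 0.187, -0.001], [0.187, 0.982, -0.0], [0.001, -0.0, -1.0]]
ft_force: [0.7, -0.6, 0.0]
opening: 0.0928
time_s: 3.6
eef_pos: [0.4907, 0.1595, 0.0706]
ee_rot: [[-0.982, 0.187, 0.0], [0.187, 0.982, -0.0], [-0.0, -0.0, -1.0]]
ft_force: [-0.0, -0.2, 0.2]
opening: 0.0497
```

```bash
python3 -m inch '{"travel":[[0,0,0],[0,0,0],[0,0,0],[0,0,0],[0,0,0],[0,0,0]],"twist":[0,0,0,0,0,0]}' 0
```

```text
time_s: 4.2
eef_pos: [0.4905, 0.1588, 0.0706]
ee_rot: [[-0.982, 0.187, -0.0], [0.187, 0.982, -0.001], [0.0, -0.001, -1.0]]
ft_force: [-0.8, -5.6, 1.3]
opening: 0.0156
```

```bash
python3 -m inch '{"travel":[[0,-0.003,0.003],[0,-0.005,0.006],[0,-0.005,0.006]],"twist":[0,0,0]}' 0; python3 -c "
from h import *
s=robot.read_state();print(s['eef_pos'],s['ft_force'],s['moment'],s['opening'])"
```

```text
time_s: 4.5
eef_pos: [0.4905, 0.1588, 0.0704]
ee_rot: [[-0.982, 0.187, 0.0], [0.187, 0.982, 0.0], [-0.0, 0.0, -1.0]]
ft_force: [-2.4, -3.3, 8.4]
opening: 0.0157
[0.49054195 0.15877295 0.07042721] [-2.39931982 -3.33837915  8.35553614] [-0.61920881  0.56641253 -0.00736735] 0.015688743870225695
```

```bash
python3 -m inch '{"travel":[[0,-0.002,0.004],[0,-0.002,0.008],[0,-0.002,0.008]],"twist":[0,0,0]}' 0
```

```text
time_s: 4.8
eef_pos: [0.4906, 0.1587, 0.0698]
ee_rot: [[-0.982, 0.187, 0.001], [0.187, 0.982, 0.0], [-0.001, 0.001, -1.0]]
ft_force: [-4.6, -3.0, 13.6]
opening: 0.0161
```

```bash
python3 -m inch '{"travel":[[0,-0.002,0.003],[0,-0.002,0.005],[0,-0.002,0.005]],"twist":[0,0,0]}' 0
```

```text
time_s: 5.1
eef_pos: [0.4906, 0.1587, 0.0694]
ee_rot: [[-0.982, 0.187, 0.001], [0.187, 0.982, 0.001], [-0.001, 0.001, -1.0]]
ft_force: [-4.3, -1.8, 14.9]
opening: 0.0158
```

```bash
python3 -m inch '{"travel":[[0.003,0,0.006],[0.006,0,0.006],[0.006,0,0.006]],"twist":[0,0,0]}' 0
python3 -m inch '{"travel":[[0,0,0],[0,0,0],[0,0,0],[0,0,0]],"twist":[0.03,0.06,0.09,0.09]}' 0; python3 -c "
from h import *
s=robot.read_state();print(s['eef_pos'],s['ft_force'],s['moment'],s['opening'])"
```

```text
time_s: 5.4
eef_pos: [0.4906, 0.1587, 0.0691]
ee_rot: [[-0.982, 0.187, 0.003], [0.187, 0.982, 0.001], [-0.003, 0.001, -1.0]]
ft_force: [-4.4, -2.0, 17.4]
opening: 0.0161
time_s: 5.8
eef_pos: [0.4905, 0.1587, 0.069]
ee_rot: [[-0.89, 0.456, 0.003], [0.456, 0.89, 0.0], [-0.002, 0.002, -1.0]]
ft_force: [-5.2, -3.4, 16.6]
opening: 0.0155
[0.49049691 0.15866668 0.06903811] [-5.19728082 -3.43381171 16.62909174] [-0.53253775  0.82138037 -0.04900908] 0.015478504297270478
```

```bash
python3 -m inch '{"travel":[[0,0,0],[0,0,0],[0,0,0],[0,0,0],[0,0,0]],"twist":[0.035,0.07,0.105,0.14,0.14]}' 0; python3 -c "
from h import *
s=snap('wrist','w4');print(s['eef_pos'],s['ft_force'],s['moment'],s['opening']);snap('top','t4')
k=ld('t4');im=k['img'][155:230,155:260];cv2.imwrite('pics/t4c.png',cv2.resize(im[:,:,::-1],None,fx=7,fy=7,interpolation=cv2.INTER_CUBIC))"
```

```text
time_s: 6.3
eef_pos: [0.4904, 0.1586, 0.069]
ee_rot: [[-0.611, 0.791, 0.003], [0.791, 0.611, 0.0], [-0.001, 0.002, -1.0]]
ft_force: [-3.2, -4.4, 17.0]
opening: 0.0155
[0.49044264 0.15855411 0.06904712] [-3.24441794 -4.40918877 17.04564026] [-6.16862178e-01  9.31303725e-01  8.27738786e-04] 0.01553316844358737
```

View pics/w4.png

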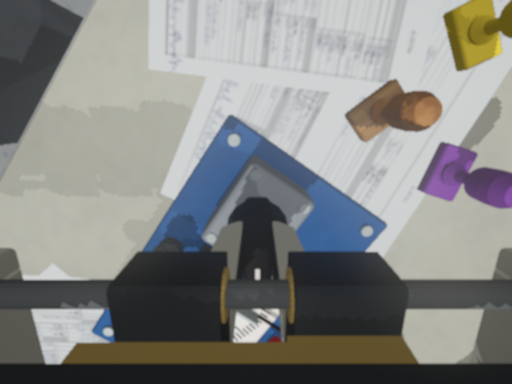

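View pics/t4c.png

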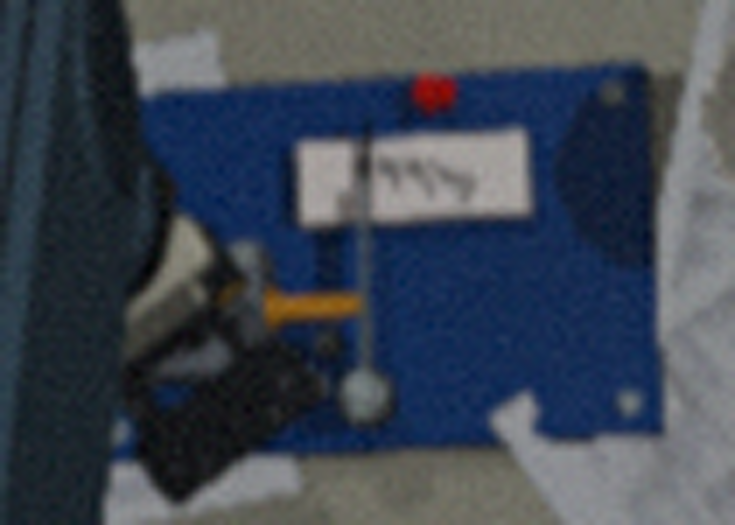

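```bash
python3 -m inch '{"travel":[[0,0,0],[0,0,0],[0,0,0],[0,0,0],[0,0,0]],"twist":[0.035,0.07,0.105,0.14,0.14]}' 0;python3 -c "
from h import *
s=snap('wrist','w5');print(s['eef_pos'],s['ft_force'],s['moment'],s['opening'],s['joint_pos']);snap('top','t5')
k=ld('t5');im=k['img'][155:230,155:260];cv2.imwrite('pics/t5c.png',cv2.resize(im[:,:,::-1],None,fx=7,fy=7,interpolation=cv2.INTER_CUBIC))"
```

```text
time_s: 6.9
eef_pos: [0.4904, 0.1585, 0.069]
ee_rot: [[-0.216, 0.976, 0.003], [0.976, 0.216, 0.0], [-0.0, 0.003, -1.0]]
ft_force: [-5.2, -2.9, 17.3]
opening: 0.016
[0.49035629 0.15850703 0.06903192] [-5.21069194 -2.89053097 17.30031068] [-0.70860161  1.03811198 -0.00229132] 0.015963472115352255 [ 9.59994416e-02  3.49170513e-01  1.81471405e+00 -8.05397363e-05
  9.75127589e-01 -1.21801457e-01]
```

View pics/w5.png

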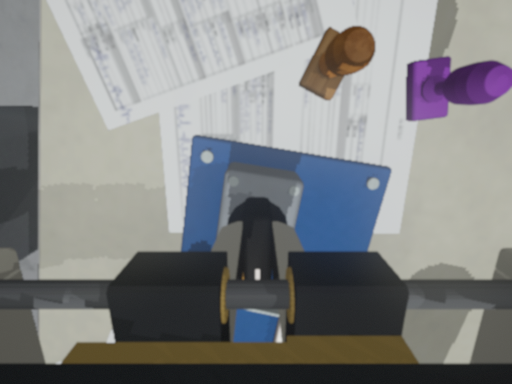

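View pics/t5c.png

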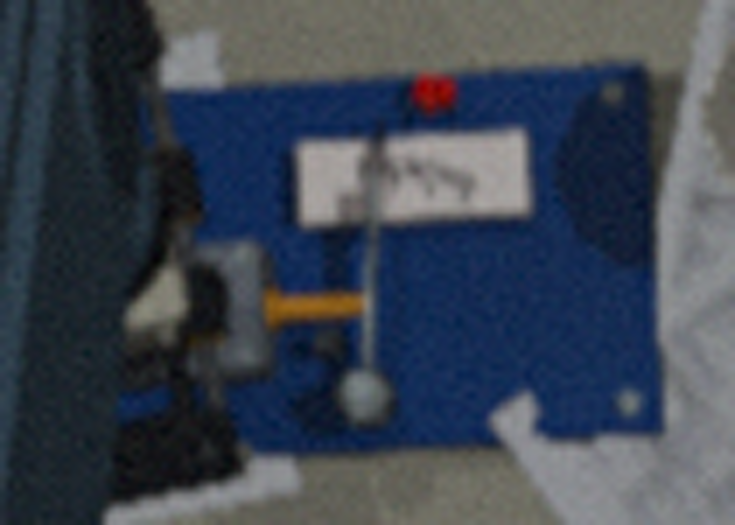

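```bash
cat > m.py <<'E'
from h import *
import sys
def meas(n,view=False):
    k=ld(n);im=k['img'].astype(float)
    R=(im[:,:,0]-im[:,:,1:].max(2)); R[:160]=0;R[180:]=0;R[:,:200]=0;R[:,235:]=0
    w=np.clip(R-25,0,None);vv,uu=np.mgrid[:384,:512];fu,fv=(w*uu).sum()/w.sum(),(w*vv).sum()/w.sum()
    c,th=np.array([.5187,.0856]),.054
    Rz=np.array([[np.cos(th),-np.sin(th)],[np.sin(th),np.cos(th)]])
    st=lambda p:Rz.T@(p[:2]-c)
    f=st(plane(k,fu,fv,.035));a=np.arctan2(f[1],f[0]+.062)
    print(n,'flag',(fu,fv),f*1e3,'arc mm',a*122)
E
python3 - <<'E'
from m import *
for n in('top0','t3','t4','t5'): meas(n)
c,th=np.array([.5187,.0856]),.054
Rz=np.array([[np.cos(th),-np.sin(th)],[np.sin(th),np.cos(th)]]);st=lambda p:(Rz.T@(p[:2]-c))*1e3
# blade points on t crops (z top .038)
for n,pts in dict(t4=[(366,170),(367,128),(365,395)],t5=[(373,180),(379,128),(365,395)]).items():
    k=ld(n)
    for p in pts:
        q=st(plane(k,155+p[0]/7,155+p[1]/7,.036));print(n,q,np.arctan2(q[1],q[0]+62)*122)
for n,o,s,z in[('w1',(140,90),3.75,.038),('w2',(170,190),7,.038)]:
    k=ld(n);print(n,[ (st(plane(k,o[0]+u/s,o[1]+v/s,z))) for u,v in({'w1':[(372,490),(372,515),(430,467)],'w2':[(165,440),(165,485),(305,415)]}[n])])
k=ld('w1');im=k['img'][205:240,215:265];cv2.imwrite('pics/w1f.png',cv2.resize(im[:,:,::-1],None,fx=14,fy=14,interpolation=cv2.INTER_CUBIC))
E
```

```text
top0 flag (np.float64(216.50102669404518), np.float64(167.50034223134838)) [ 64.63808787 -34.56006946] arc mm -32.50284291806448
t3 flag (np.float64(216.5099882491187), np.float64(167.49412455934194)) [ 64.65556728 -34.58772819] arc mm -32.52336097967311
t4 flag (np.float64(216.5047393364929), np.float64(167.51836492890996)) [ 64.58207049 -34.56904427] arc mm -32.52460494802837
t5 flag (np.float64(216.50439882697947), np.float64(167.50557184750733)) [ 64.62141965 -34.56956441] arc mm -32.51543586329141
t4 [30.04126413 -5.72365596] -7.576905969529823
t4 [48.30986237 -6.80279679] -7.514209955461264
t4 [-66.44470393  -1.8673899 ] -334.7493574782658
t5 [25.52175253 -8.55651759] -11.889481725963558
t5 [ 48.00339363 -11.93911321] -13.189525824506651
t5 [-66.44470393  -1.8673899 ] -334.7493574782658
w1 [array([ 55.94996778, -24.66898133]), array([ 66.2996173 , -29.30707246]), array([56.05127505,  1.77538861])]
w2 [array([ 54.38552121, -24.05138473]), array([ 63.18795662, -26.82565292]), array([55.65538297,  2.16913827])]
```

View pics/w1f.png

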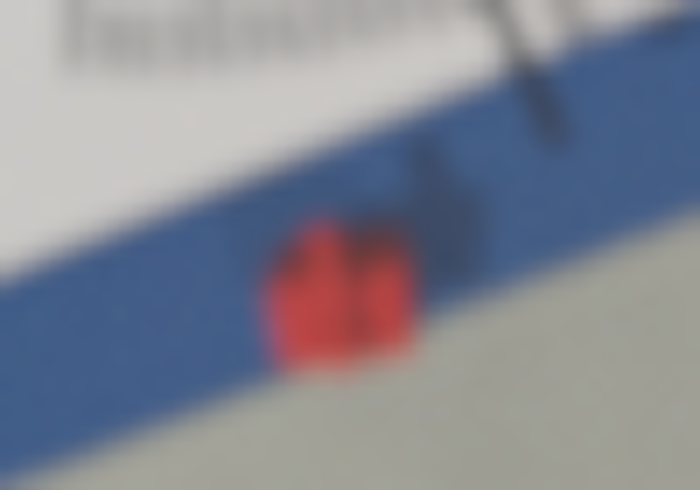

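```bash
python3 -m inch '{"travel":[[0,0,0],[0,0,0],[0,0,0],[0,0,0],[0,0,0],[0,0,0],[0,0,0],[0,0,0]],"twist":[0.035,0.07,0.105,0.14,0.175,0.21,0.24,0.24]}' 0;python3 -c "
from h import *
s=snap('wrist','w6');print(s['eef_pos'],s['ft_force'],s['moment'],s['opening'],s['joint_pos']);snap('top','t6');snap('scene','s6')
k=ld('t6');im=k['img'][155:230,155:260];cv2.imwrite('pics/t6c.png',cv2.resize(im[:,:,::-1],None,fx=7,fy=7,interpolation=cv2.INTER_CUBIC))
k=ld('s6');im=k['img'][165:225,170:270];cv2.imwrite('pics/s6c.png',cv2.resize(im[:,:,::-1],None,fx=7,fy=7,interpolation=cv2.INTER_CUBIC))
"
```

```text
time_s: 7.8
eef_pos: [0.4902, 0.1585, 0.069]
ee_rot: [[0.51, 0.86, 0.002], [0.86, -0.51, 0.0], [0.001, 0.002, -1.0]]
ft_force: [-5.9, -2.4, 17.7]
opening: 0.0159
[0.49015986 0.15849965 0.06898826] [-5.94102971 -2.35970793 17.70645367] [-0.67807705  1.15589595  0.05952577] 0.015868585024749936 [ 9.60156201e-02  3.49158895e-01  1.81486788e+00 -6.95164915e-05
  9.75387877e-01  6.31723834e-01]
```

View pics/w6.png

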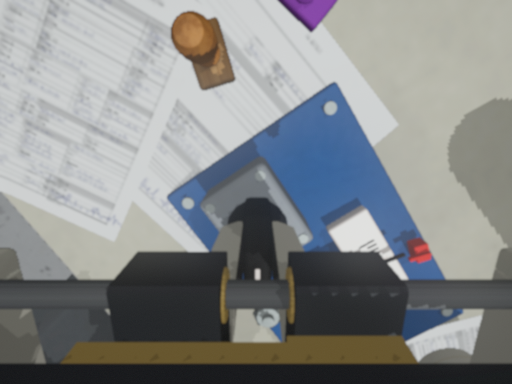

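View pics/t6c.png

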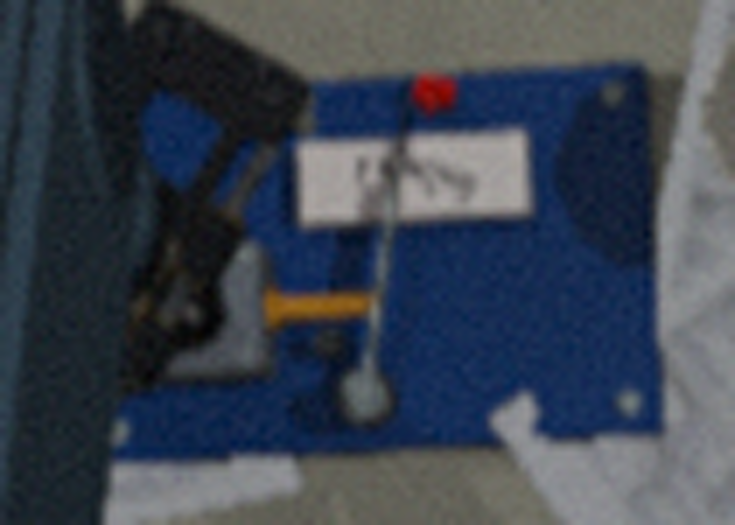

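View pics/s6c.png

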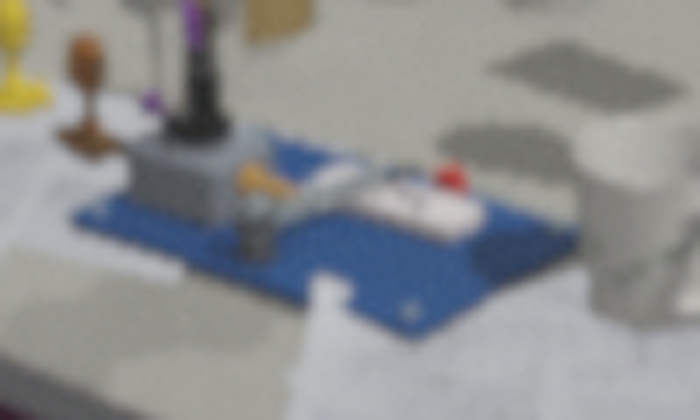

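```bash
cat >> m.py <<'E'
def crop(n,u0,v0,w,h,s):
    k=ld(n);im=k['img'][v0:v0+h,u0:u0+w];cv2.imwrite(f'pics/{n}z.png',cv2.resize(im[:,:,::-1],None,fx=s,fy=s,interpolation=cv2.INTER_CUBIC))
E
python3 - <<'E'
from m import *
crop('w6',340,210,110,80,7)
E
```

```text
(no output)
```

View pics/w6z.png

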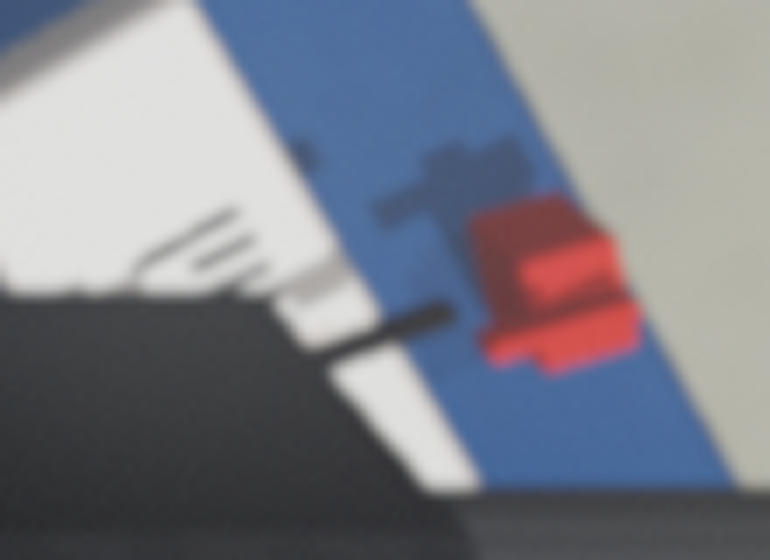

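```bash
cat >> m.py <<'E'
c_,th_=np.array([.5187,.0856]),.054
Rz_=np.array([[np.cos(th_),-np.sin(th_)],[np.sin(th_),np.cos(th_)]])
def arc(n,o,s,p,z):
    q=Rz_.T@(plane(ld(n),o[0]+p[0]/s,o[1]+p[1]/s,z)[:2]-c_)*1e3
    return q.round(1),round(float(np.arctan2(q[1],q[0]+62)*122),2)
E
python3 - <<'E'
from m import *
for z in(.028,.031,.036):
  for p in[(450,312),(390,332),(330,355),(490,345),(483,333),(495,357),(470,225),(550,370),(610,225),(640,320)]: print(z,p,arc('w6',(340,210),7,p,z))
E
```

```text
0.028 (450, 312) (array([ 57.4, -23.7]), -23.89)
0.028 (390, 332) (array([ 50.4, -22.1]), -23.72)
0.028 (330, 355) (array([ 43.1, -20.9]), -23.96)
0.028 (490, 345) (array([ 59.4, -30.3]), -29.82)
0.028 (483, 333) (array([ 59.4, -28.4]), -28.01)
0.028 (495, 357) (array([ 59.2, -32.1]), -31.55)
0.028 (470, 225) (array([ 64.2, -14.7]), -14.18)
0.028 (550, 370) (array([ 63.9, -37.3]), -35.14)
0.028 (610, 225) (array([ 77.8, -23.8]), -20.59)
0.028 (640, 320) (array([ 75.6, -37.2]), -32.18)
0.031 (450, 312) (array([ 56.9, -21.3]), -21.67)
0.031 (390, 332) (array([ 49.9, -19.8]), -21.36)
0.031 (330, 355) (array([ 42.8, -18.6]), -21.44)
0.031 (490, 345) (array([ 58.9, -27.8]), -27.62)
0.031 (483, 333) (array([ 58.9, -26. ]), -25.81)
0.031 (495, 357) (array([ 58.7, -29.6]), -29.35)
0.031 (470, 225) (array([ 63.6, -12.5]), -12.11)
0.031 (550, 370) (array([ 63.3, -34.8]), -33.02)
0.031 (610, 225) (array([ 76.9, -21.5]), -18.7)
0.031 (640, 320) (array([ 74.8, -34.6]), -30.24)
0.036 (450, 312) (array([ 55.9, -17.4]), -17.88)
0.036 (390, 332) (array([ 49.2, -15.9]), -17.35)
0.036 (330, 355) (array([ 42.2, -14.7]), -17.15)
0.036 (490, 345) (array([ 57.9, -23.8]), -23.87)
0.036 (483, 333) (array([ 57.9, -21.9]), -22.07)
0.036 (495, 357) (array([ 57.7, -25.5]), -25.59)
0.036 (470, 225) (array([62.5, -8.8]), -8.62)
0.036 (550, 370) (array([ 62.2, -30.5]), -29.39)
0.036 (610, 225) (array([ 75.5, -17.5]), -15.48)
0.036 (640, 320) (array([ 73.4, -30.4]), -26.91)
```

```bash
python3 - <<'E'
from m import *
for z in(.031,.035):
  print(z,'w1 tip',arc('w1',(215,205),14,(555,140),z),'finger',arc('w1',(215,205),14,(320,225),z))
  print(z,'w2 tip',arc('w2',(170,190),7,(305,413),z),'finger?',arc('w2',(170,190),7,(155,440),z))
# triangulate finger tip and pointer
print(tri(ld('w1'),(215+320/14,205+225/14),ld('w6'),(340+488/7,210+345/7)))
print(tri(ld('w2'),(170+155/7,190+440/7),ld('w6'),(340+488/7,210+345/7)))
k=ld('w2');im=k['img'][245:270,180:210];cv2.imwrite('pics/w2f.png',cv2.resize(im[:,:,::-1],None,fx=20,fy=20,interpolation=cv2.INTER_CUBIC))
E
```

```text
0.031 w1 tip (array([59.2,  0.3]), 0.32) finger (array([ 58.2, -28.5]), -28.4)
0.031 w2 tip (array([58.6,  0.2]), 0.23) finger? (array([ 57.2, -28.5]), -28.62)
0.035 w1 tip (array([57.8,  1. ]), 0.97) finger (array([ 56.8, -27.6]), -27.83)
0.035 w2 tip (array([56.7,  1.4]), 1.44) finger? (array([ 55.4, -27. ]), -27.56)
(array([0.57900409, 0.05993597, 0.02947956]), np.float64(0.0002682611897225523))
(array([0.57919567, 0.05897213, 0.02801337]), np.float64(0.0006673291838257889))
```

View pics/w2f.png

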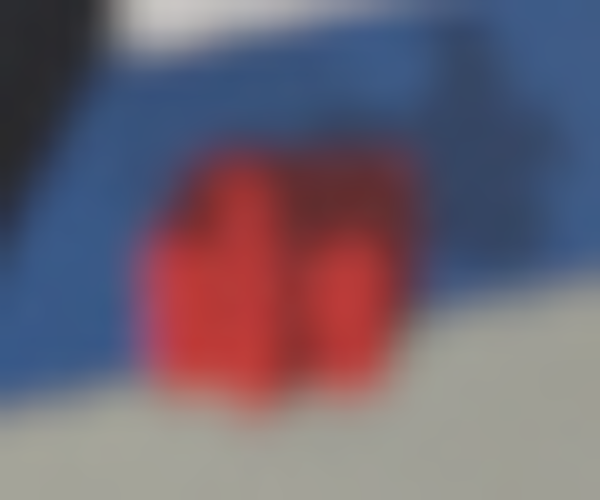

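```bash
python3 -m inch '{"travel":[[0,0,0],[0,0,0],[0,0,0],[0,0,0],[0,0,0]],"twist":[0.03,0.06,0.08,0.1,0.1]}' 0;python3 -c "
from m import *
s=snap('wrist','w7');print(s['eef_pos'],s['ft_force'],s['moment'],s['opening'],s['joint_pos']);snap('top','t7')
crop('w7',300,160,150,120,5);crop('t7',155,155,105,75,7)"
```

```text
time_s: 8.45
eef_pos: [0.4901, 0.1585, 0.069]
ee_rot: [[0.751, 0.661, 0.002], [0.661, -0.751, 0.0], [0.002, 0.001, -1.0]]
ft_force: [-4.2, -2.7, 17.7]
opening: 0.0162
[0.49009023 0.15852846 0.0689614 ] [-4.21883585 -2.69455754 17.67823097] [-0.68486026  1.13768957  0.03511315] 0.016192932738017425 [ 9.60764968e-02  3.49177208e-01  1.81492285e+00 -5.39608659e-05
  9.75445137e-01  9.44968908e-01]
```

View pics/w7z.png

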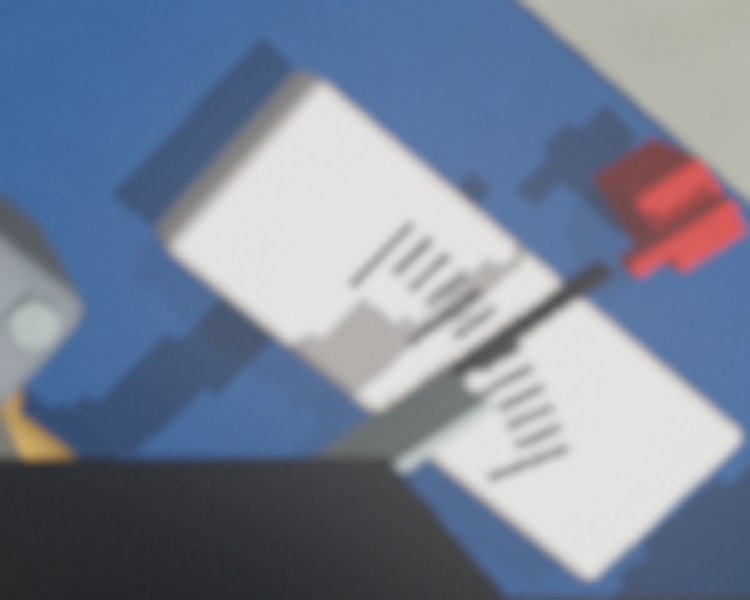

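View pics/t7z.png

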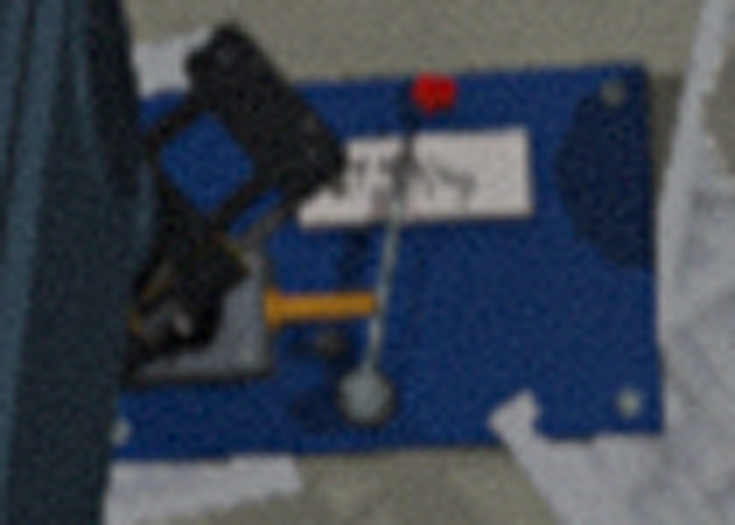

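```bash
python3 - <<'E'
from m import *
for z in(.030,.0315):
  for p in[(603,270),(545,313),(632,268),(637,275),(720,205)]: print(z,p,arc('w7',(300,160),5,p,z))
E
```

```text
0.03 (603, 270) (array([ 55.7, -26.1]), -26.58)
0.03 (545, 313) (array([ 45.1, -24.2]), -27.16)
0.03 (632, 268) (array([ 58.8, -29.4]), -29.11)
0.03 (637, 275) (array([ 58.5, -30.9]), -30.6)
0.03 (720, 205) (array([ 74.2, -32.3]), -28.4)
0.0315 (603, 270) (array([ 55.6, -25. ]), -25.53)
0.0315 (545, 313) (array([ 45.1, -23.2]), -26.01)
0.0315 (632, 268) (array([ 58.6, -28.3]), -28.09)
0.0315 (637, 275) (array([ 58.3, -29.7]), -29.57)
0.0315 (720, 205) (array([ 73.9, -31.2]), -27.49)
```

```bash
python3 -m inch '{"travel":[[0,0,0],[0,0,0],[0,0,0]],"twist":[0.025,0.05,0.05]}' 0;python3 -c "
from m import *
s=snap('wrist','w8');print(s['eef_pos'],s['ft_force'],s['opening'])
crop('w8',360,160,110,80,7)"
```

```text
time_s: 8.85
eef_pos: [0.4901, 0.1586, 0.069]
ee_rot: [[0.845, 0.535, 0.002], [0.535, -0.845, 0.0], [0.002, 0.001, -1.0]]
ft_force: [-5.0, -2.8, 17.6]
opening: 0.0158
[0.49011525 0.158568   0.06898634] [-5.0493941  -2.79172329 17.64685206] 0.015827589900073463
```

View pics/w8z.png

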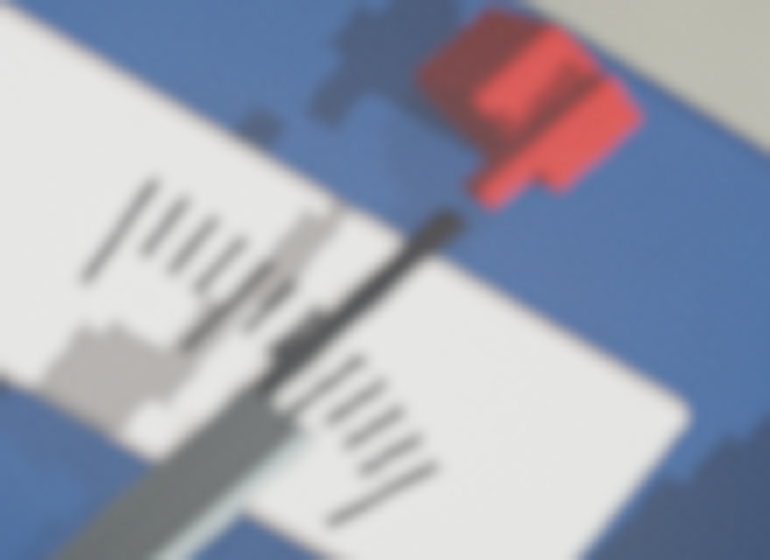

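```bash
python3 - <<'E'
from m import *
for z in(.030,.0315):
  for p in[(455,222),(350,313),(484,193),(600,85)]: print(z,p,arc('w8',(360,160),7,p,z))
E
```

```text
0.03 (455, 222) (array([ 55. , -28.6]), -29.28)
0.03 (350, 313) (array([ 41.1, -25.1]), -29.15)
0.03 (484, 193) (array([ 59.2, -29.3]), -28.96)
0.03 (600, 85) (array([ 74.7, -32.5]), -28.52)
0.0315 (455, 222) (array([ 55. , -27.6]), -28.28)
0.0315 (350, 313) (array([ 41.1, -24.1]), -28.02)
0.0315 (484, 193) (array([ 59.1, -28.3]), -28.0)
0.0315 (600, 85) (array([ 74.5, -31.5]), -27.67)
```

```bash
python3 -m inch '{"travel":[[0,0,-0.01],[0,0,-0.02],[0,0,-0.022],[0,0,-0.022]],"twist":[0,0,0,0]}' 0;python3 -c "
from m import *
s=snap('wrist','w9');print(s['eef_pos'],s['ft_force'],s['moment'],s['opening'])
crop('w9',360,160,110,80,7)"
```

```text
time_s: 9.3
eef_pos: [0.49, 0.1585, 0.0705]
ee_rot: [[0.844, 0.537, 0.001], [0.537, -0.844, 0.0], [0.001, 0.0, -1.0]]
ft_force: [-0.8, -2.1, 6.0]
opening: 0.0157
[0.48996    0.15853181 0.07048072] [-0.79857173 -2.14124954  5.98937596] [-0.49899925  0.28145619  0.01267265] 0.015710734528515024
```

View pics/w9z.png

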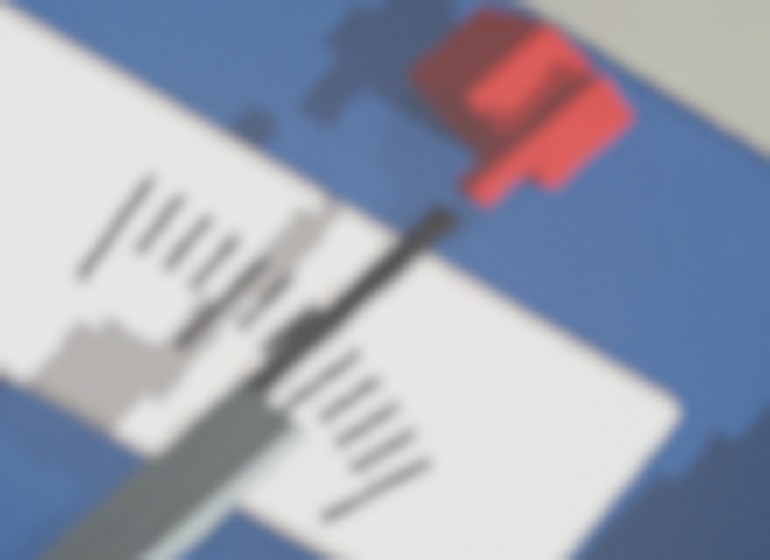

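```bash
python3 -m inch '{"travel":[[0,0,-0.004],[0,0,-0.005]],"twist":[0,0]}' 0
python3 -m inch '{"travel":[[0,0,0],[0,0,0],[0,0,0],[0,0,0],[0,0,0],[0,0,0]],"twist":[0,0,0,0,0,0]}' 0.5
python3 -m inch '{"travel":[[0,0,-0.15],[0,0,-0.4],[0,0,-0.6],[0,0,-0.6],[0,0,-0.6]],"twist":[0,0,0,0,0]}' 0.5
python3 -c "
from m import *
s=snap('wrist','w10');print(s['eef_pos'],s['ft_force'],s['moment'],s['opening'])
"
```

```text
time_s: 9.55
eef_pos: [0.4899, 0.1585, 0.0707]
ee_rot: [[0.844, 0.536, 0.001], [0.536, -0.844, 0.0], [0.001, 0.0, -1.0]]
ft_force: [2.2, -1.4, -0.1]
opening: 0.0158
time_s: 10.15
eef_pos: [0.4895, 0.1584, 0.0709]
ee_rot: [[0.844, 0.537, -0.0], [0.537, -0.844, 0.0], [0.0, -0.0, -1.0]]
ft_force: [0.4, -0.7, 0.7]
opening: 0.0462
time_s: 10.65
eef_pos: [0.4898, 0.1584, 0.1613]
ee_rot: [[0.844, 0.536, 0.002], [0.536, -0.844, 0.0], [0.001, 0.001, -1.0]]
ft_force: [1.2, 0.2, -0.5]
opening: 0.0467
[0.48976215 0.15840899 0.16130418] [ 1.18677835  0.23815862 -0.50483676] [-0.03309079  0.16118959 -0.0262965 ] 0.0467035307666668
```

View pics/w10.png

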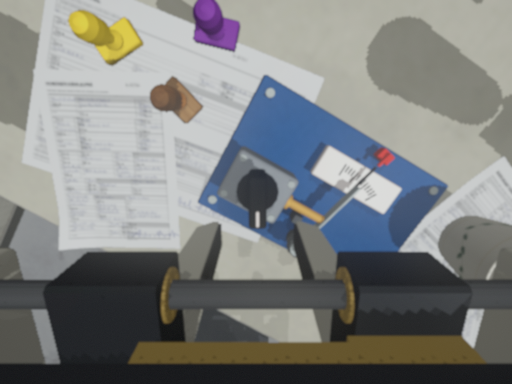

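```bash
python3 -m inch '{"travel":[[-0.33,0.9,0],[-0.33,0.9,0],[-0.33,0.9,0],[-0.33,0.9,0],[-0.33,0.9,0]],"twist":[0,0,0,0,0]}' 0.5
python3 -c "
from m import *
s=snap('wrist','w11');print(s['eef_pos'],ld('w11')['C'])
crop('w11',140,30,250,190,3)
for q in ((.5751,.0590,.03),):print(proj(ld('w11'),q))
"
```

```text
time_s: 11.2
eef_pos: [0.5192, 0.0172, 0.1592]
ee_rot: [[0.845, 0.534, -0.003], [0.534, -0.845, 0.001], [-0.002, -0.003, -1.0]]
ft_force: [0.4, 1.0, -0.1]
opening: 0.0466
[0.51919325 0.01719583 0.15918919] [0.58629891 0.058234   0.32444682]
[251.52069248 119.7073844 ]
```

View pics/w11z.png

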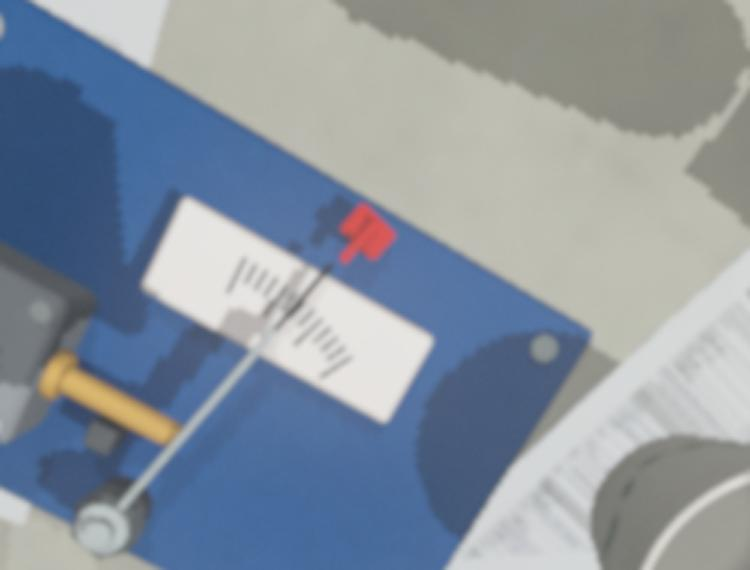

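```bash
python3 -c "
from m import *
crop('w11',225,90,55,48,14)
"
```

```text
(no output)
```

View pics/w11z.png

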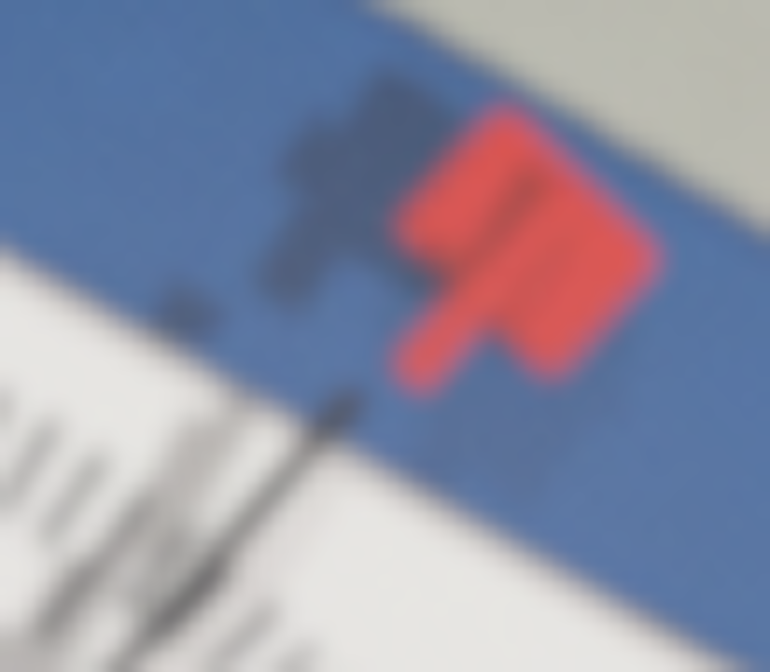

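```bash
python3 - <<'E'
from m import *
print(ld('w11')['f'])
for z in(.028,.031):
  for p in[(350,400),(250,515),(160,625),(415,372),(475,290)]: print(z,p,arc('w11',(225,90),14,p,z))
  print('pivot',arc('w11',(140,30),3,(103,528),.045),'blade near pivot',arc('w11',(140,30),3,(190,420),.038))
  print('w9',arc('w9',(360,160),7,(448,215),z),arc('w9',(360,160),7,(350,305),z),arc('w9',(360,160),7,(478,190),z),'fingerback',arc('w9',(360,160),7,(592,85),z))
# triangulate from w9 & w11
print(tri(ld('w9'),(360+452/7,160+215/7),ld('w11'),(225+352/14,90+398/14)))
print(tri(ld('w9'),(360+478/7,160+190/7),ld('w11'),(225+415/14,90+372/14)))
E
```

```text
278.8397602312712
0.028 (350, 400) (array([ 55. , -27.7]), -28.34)
0.028 (250, 515) (array([ 44.2, -25.2]), -28.4)
0.028 (160, 625) (array([ 33.9, -23.1]), -28.86)
0.028 (415, 372) (array([ 59.1, -30.9]), -30.47)
0.028 (475, 290) (array([ 66.3, -31.9]), -29.74)
pivot (array([-62.1,  -0.9]), -209.72) blade near pivot (array([-14.1, -10.2]), -25.57)
w9 (array([ 55.5, -29.7]), -30.17) (array([ 41.8, -26.7]), -30.74) (array([ 59.4, -30.7]), -30.25) fingerback (array([ 74.8, -34. ]), -29.73)
0.031 (350, 400) (array([ 55.1, -27.7]), -28.34)
0.031 (250, 515) (array([ 44.4, -25.2]), -28.41)
0.031 (160, 625) (array([ 34.2, -23.2]), -28.87)
0.031 (415, 372) (array([ 59.2, -30.9]), -30.45)
0.031 (475, 290) (array([ 66.3, -31.9]), -29.74)
pivot (array([-62.1,  -0.9]), -209.72) blade near pivot (array([-14.1, -10.2]), -25.57)
w9 (array([ 55.3, -27.6]), -28.21) (array([ 41.8, -24.7]), -28.51) (array([ 59.1, -28.7]), -28.35) fingerback (array([ 74.3, -31.9]), -28.05)
(array([0.5755475 , 0.06086333, 0.03134914]), np.float64(0.00015020690016892692))
(array([0.57952327, 0.05797139, 0.02782965]), np.float64(0.00028846621631955106))
```

```bash
python3 - <<'E'
from m import *
k=ld('w11');im=k['img'].astype(int);m=((im[:,:,0]-im[:,:,1:].max(2))>50).astype(np.uint8)
m[:,:240]=0;m[:,290:]=0;m[150:]=0;m[:80]=0
v,u=np.nonzero(m)
A=[arc('w11',(0,0),1,(a,b),.029) for a,b in zip(u,v)]
q=np.array([x[0] for x in A]);a=np.array([x[1] for x in A]);r=np.hypot(q[:,0]+62,q[:,1])
for lo in np.arange(116,142,2):
    s=(r>=lo)&(r<lo+2)
    if s.any():print(lo,s.sum(),a[s].min(),a[s].max(),a[s].mean())
w=im.sum(2)
# pointer rows: darkest per radial slice
v,u=np.mgrid[100:145,225:262]
A=[arc('w11',(0,0),1,(x,y),.031) for x,y in zip(u.ravel(),v.ravel())]
q=np.array([x[0] for x in A]);a=np.array([x[1] for x in A]);r=np.hypot(q[:,0]+62,q[:,1]);I=w[v.ravel(),u.ravel()]
for lo in np.arange(98,120,2):
    s=(r>=lo)&(r<lo+2)&(abs(a+28.5)<4.5);t=np.clip(np.median(I[s])*.85-I[s],0,None)
    print(lo,(a[s]*t).sum()/t.sum())
E
```

```text
124 3 -30.35 -28.97 -29.646666666666665
126 7 -31.06 -28.33 -29.53
128 6 -30.53 -28.5 -29.61
130 8 -31.91 -24.05 -29.1875
132 33 -36.51 -22.34 -29.365757575757574
134 34 -36.5 -22.49 -29.47
136 35 -36.49 -22.64 -29.57257142857143
138 33 -36.47 -22.92 -29.855151515151515
140 32 -35.85 -23.05 -29.5284375
98 -28.0925313283208
100 -28.223631025957975
102 -28.40969465648855
104 -28.22204680534918
106 -28.082824791418357
108 -27.80331465919701
110 -27.840289110183107
112 -27.658055404671376
114 -27.692052505966586
116 -27.54530234070221
118 -27.634420289855072
```

The overhead view shows the pointer at an arc of -27.9 and the flag finger at -29.5, so it is about 1.7 mm short. I'll regrasp and turn about 0.11 rad more while pressed.

```bash
python3 -m inch '{"travel":[[0.33,-0.9,0],[0.33,-0.9,0],[0.33,-0.9,0],[0.33,-0.9,0],[0.33,-0.9,0]],"twist":[0,0,0,0,0]}' 0.5
python3 -m inch '{"travel":[[0,0,0.3],[0,0,0.5],[0,0,0.6],[0,0,0.6],[0,0,0.6]],"twist":[0,0,0,0,0]}' 0.5
python3 -m inch '{"travel":[[0,0,0],[0,0,0],[0,0,0],[0,0,0],[0,0,0],[0,0,0],[0,0,0],[0,0,0]],"twist":[0,0,0,0,0,0,0,0]}' 0
```

```text
time_s: 11.75
eef_pos: [0.4881, 0.1606, 0.1604]
ee_rot: [[0.841, 0.541, -0.001], [0.541, -0.841, -0.0], [-0.001, -0.0, -1.0]]
ft_force: [0.3, 0.3, 1.3]
opening: 0.0461
time_s: 12.25
eef_pos: [0.4897, 0.1578, 0.071]
ee_rot: [[0.844, 0.536, -0.0], [0.536, -0.844, -0.0], [-0.0, -0.0, -1.0]]
ft_force: [0.2, 0.1, 0.2]
opening: 0.0466
time_s: 13.05
eef_pos: [0.4898, 0.1584, 0.0713]
ee_rot: [[0.844, 0.537, 0.001], [0.537, -0.844, 0.0], [0.001, 0.0, -1.0]]
ft_force: [-0.2, -1.1, 4.0]
opening: 0.016
```

```bash
python3 -m inch '{"travel":[[0,0,0.006],[0,0,0.012],[0,0,0.018],[0,0,0.018]],"twist":[0,0,0,0]}' 0
```

```text
time_s: 13.45
eef_pos: [0.4899, 0.1584, 0.0698]
ee_rot: [[0.844, 0.537, 0.001], [0.537, -0.844, -0.0], [0.001, 0.001, -1.0]]
ft_force: [-4.2, -0.7, 18.0]
opening: 0.0157
```

```bash
python3 -m inch '{"travel":[[0,0,0],[0,0,0],[0,0,0]],"twist":[0.018,0.036,0.036]}' 0
python3 -m inch '{"travel":[[0,0,-0.009],[0,0,-0.018],[0,0,-0.02],[0,0,-0.02]],"twist":[0,0,0,0]}' 0;python3 -m inch '{"travel":[[0,0,-0.001],[0,0,-0.001],[0,0,-0.001],[0,0,-0.001],[0,0,-0.001],[0,0,-0.001]],"twist":[0,0,0,0,0,0]}' 0.5
python3 -m inch '{"travel":[[0,0,-0.15],[0,0,-0.4],[0,0,-0.6],[0,0,-0.6],[0,0,-0.6]],"twist":[0,0,0,0,0]}' 0.5
python3 -m inch '{"travel":[[-0.25,0.95,0],[-0.25,0.95,0],[-0.25,0.95,0],[-0.25,0.95,0],[-0.25,0.95,0]],"twist":[0,0,0,0,0]}' 0.5
python3 -c "
from m import *
s=snap('wrist','w12');print(s['eef_pos'],ld('w12')['C'])
u,v=proj(ld('w12'),(.578,.059,.03)).astype(int);print(u-28,v-24)
crop('w12',u-28,v-24,55,48,14)
"
```

```text
time_s: 13.75
eef_pos: [0.4899, 0.1585, 0.0699]
ee_rot: [[0.9, 0.437, 0.001], [0.437, -0.9, 0.0], [0.001, 0.001, -1.0]]
ft_force: [-4.0, -0.8, 16.5]
opening: 0.0158
time_s: 14.15
eef_pos: [0.4897, 0.1585, 0.0713]
ee_rot: [[0.899, 0.438, 0.0], [0.438, -0.899, 0.0], [0.0, 0.0, -1.0]]
ft_force: [0.4, 0.2, 4.7]
opening: 0.016
time_s: 14.75
eef_pos: [0.4895, 0.1584, 0.0713]
ee_rot: [[0.899, 0.438, -0.0], [0.438, -0.899, -0.0], [-0.0, -0.0, -1.0]]
ft_force: [0.2, 0.3, -0.7]
opening: 0.0459
time_s: 15.25
eef_pos: [0.4898, 0.1584, 0.1617]
ee_rot: [[0.899, 0.438, 0.001], [0.438, -0.899, 0.0], [0.001, 0.001, -1.0]]
ft_force: [-0.4, -0.1, -0.9]
opening: 0.0466
time_s: 15.75
eef_pos: [0.5172, 0.0131, 0.1596]
ee_rot: [[0.9, 0.435, -0.003], [0.435, -0.9, 0.001], [-0.003, -0.002, -1.0]]
ft_force: [0.8, 1.3, 0.3]
opening: 0.0463
[0.5171668  0.01305541 0.15958718] [0.58849878 0.04648344 0.32482137]
214 90
```

View pics/w12z.png

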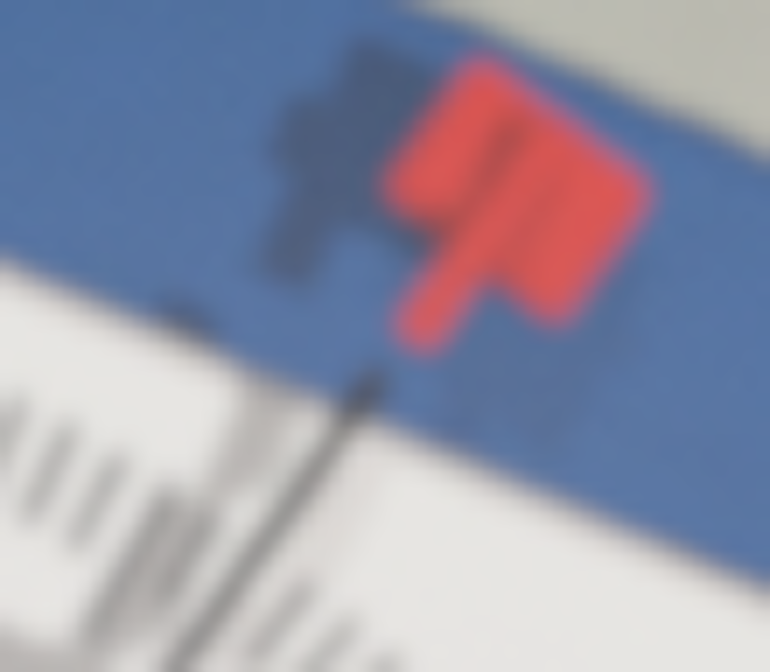

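View pics/w12.png

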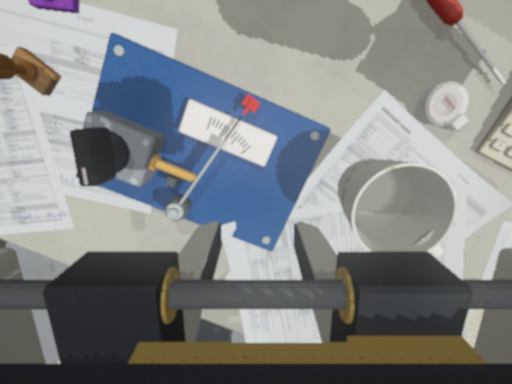

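```bash
cat >> m.py <<'E'
def auto(n,red,pt,zf,zp):
    k=ld(n);im=k['img'].astype(int);u0,u1,v0,v1=red
    v,u=np.mgrid[v0:v1:.25,u0:u1:.25]
    s=cv2.remap(k['img'],u.astype(np.float32),v.astype(np.float32),cv2.INTER_LINEAR).astype(float)
    m=(s[:,:,0]-s[:,:,1:].max(2))>45
    A=[arc(n,(0,0),1,p,zf) for p in zip(u[m],v[m])];q=np.array([x[0] for x in A]);a=np.array([x[1] for x in A]);r=np.hypot(q[:,0]+62,q[:,1])
    for lo in np.arange(120,142,2):
        t=(r>=lo)&(r<lo+2)
        if t.sum()>5:print('flag',lo,t.sum(),((a[t].min()+a[t].max())/2).round(2),a[t].mean().round(2))
    for p in pt: print('pt',p,arc(n,(0,0),1,p,zp))
E
python3 - <<'E'
from m import *
o=np.array([214,90])
auto('w12',(232,264,90,118),[tuple(o+np.array(p)/14) for p in((368,385),(320,455),(250,560),(180,665))],.029,.031)
o=np.array([225,90])
auto('w11',(240,275,90,120),[tuple(o+np.array(p)/14) for p in((350,400),(300,458),(250,515),(160,625))],.029,.031)
E
```

```text
flag 124 57 -29.66 -29.68
flag 126 102 -29.65 -29.67
flag 128 105 -29.63 -29.62
flag 130 230 -29.46 -29.51
flag 132 507 -29.64 -29.62
flag 134 525 -29.66 -29.65
flag 136 530 -29.67 -29.66
flag 138 522 -29.69 -29.65
flag 140 520 -29.72 -29.7
pt (np.float64(240.28571428571428), np.float64(117.5)) (array([ 54.2, -28.9]), -29.73)
pt (np.float64(236.85714285714286), np.float64(122.5)) (array([ 48.3, -27.5]), -29.8)
pt (np.float64(231.85714285714286), np.float64(130.0)) (array([ 39.3, -25.5]), -30.07)
pt (np.float64(226.85714285714286), np.float64(137.5)) (array([ 30.2, -23.4]), -30.39)
flag 124 52 -29.66 -29.7
flag 126 101 -29.65 -29.63
flag 128 107 -29.54 -29.56
flag 130 225 -29.25 -29.41
flag 132 500 -29.49 -29.49
flag 134 518 -29.48 -29.44
flag 136 522 -29.5 -29.49
flag 138 523 -29.49 -29.5
flag 140 513 -29.5 -29.53
pt (np.float64(250.0), np.float64(118.57142857142857)) (array([ 55.1, -27.7]), -28.34)
pt (np.float64(246.42857142857142), np.float64(122.71428571428572)) (array([ 49.8, -26.5]), -28.4)
pt (np.float64(242.85714285714286), np.float64(126.78571428571428)) (array([ 44.4, -25.2]), -28.41)
pt (np.float64(236.42857142857142), np.float64(134.64285714285714)) (array([ 34.2, -23.2]), -28.87)
```

```bash
python3 -m inch '{"travel":[[0.05,-0.05,0.3],[0.05,-0.05,0.3],[0.05,-0.05,0.3],[0.05,-0.05,0.3]],"twist":[0,0,0,0]}' 0.5
python3 -c "
from m import *
print(arc('w12',(214,90),14,(402,335),.03),arc('w12',(214,90),14,(420,335),.03))
s=snap('wrist','w13');print(s['eef_pos'],ld('w13')['C'])
u,v=proj(ld('w13'),(.578,.059,.03)).astype(int);print(u-28,v-24)
crop('w13',u-28,v-24,55,48,14)
snap('top','t13');snap('scene','s13')
"
```

```text
time_s: 16.2
eef_pos: [0.5221, 0.0246, 0.1175]
ee_rot: [[0.898, 0.439, 0.001], [0.439, -0.898, -0.0], [0.001, 0.001, -1.0]]
ft_force: [-0.8, -0.6, 0.1]
opening: 0.0466
(array([ 58.4, -29.8]), -29.63) (array([ 58.9, -31. ]), -30.66)
[0.52209688 0.02456728 0.11749843] [0.5925044  0.05853386 0.28300971]
221 102
```

View pics/w13z.png

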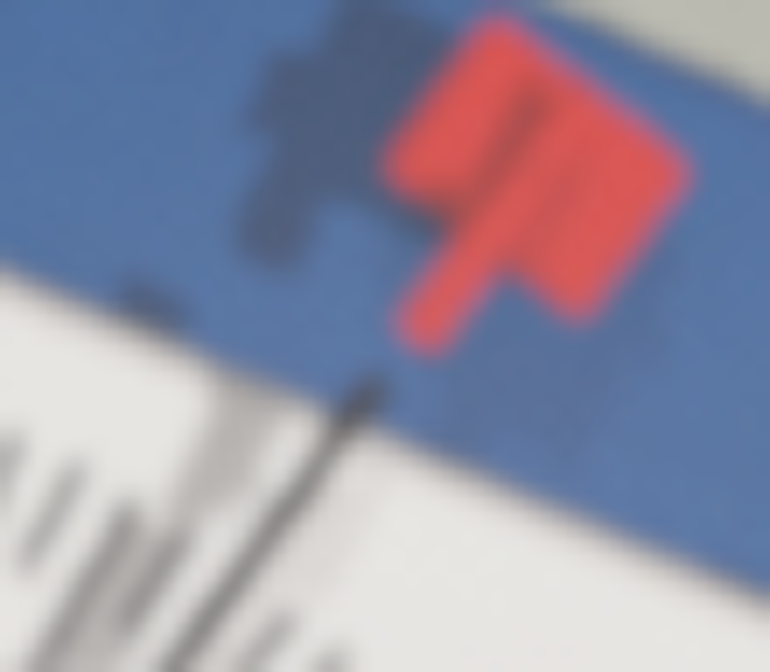

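View pics/s13.png

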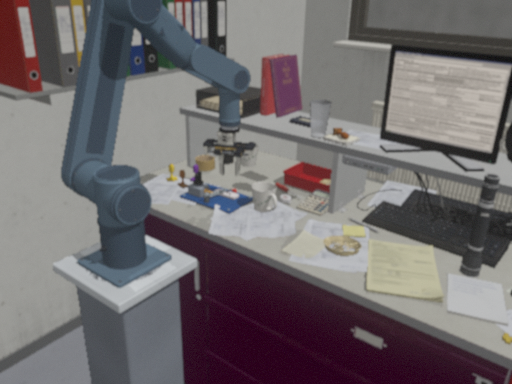

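```bash
python3 - <<'E'
from m import *
o=np.array([221,102])
f=lambda p: tuple(o+(np.array(p)+.5)/14-.5)
auto('w13',(240,275,98,130),[f(p) for p in((374,382),(350,418),(300,488),(240,573),(180,660),(428,330))],.029,.031)
k=ld('w13');g=k['img'].astype(float).sum(2)
# per radial slice, fit dark minimum near
for r in range(100,121,2):
    aa=np.arange(-31.5,-27,.1)
    pts=[]
    for a in aa:
        an=a/122;q=np.array([-.062+r/1e3*np.cos(an),r/1e3*np.sin(an)]);X=c_+Rz_@q
        pts.append(proj(k,(*X,.031)))
    pts=np.array(pts,np.float32);s=cv2.remap(g.astype(np.float32),pts[None,:,0],pts[None,:,1],cv2.INTER_CUBIC)[0]
    i=s.argmin();w=np.clip(s.min()+.5*(np.median(s)-s.min())-s,0,None);w[abs(aa-aa[i])>1.2]=0
    print(r,aa[i].round(2),((w*aa).sum()/w.sum()).round(2))
E
```

```text
flag 124 74 -29.9 -29.9
flag 126 126 -29.84 -29.82
flag 128 134 -29.82 -29.82
flag 130 261 -29.52 -29.5
flag 132 663 -29.72 -29.65
flag 134 681 -29.66 -29.64
flag 136 685 -29.7 -29.69
flag 138 687 -29.69 -29.62
flag 140 681 -29.7 -29.72
pt (np.float64(247.25), np.float64(128.82142857142858)) (array([ 55.3, -28.8]), -29.36)
pt (np.float64(245.53571428571428), np.float64(131.39285714285714)) (array([ 52.6, -28.2]), -29.46)
pt (np.float64(241.96428571428572), np.float64(136.39285714285714)) (array([ 47.4, -27. ]), -29.49)
pt (np.float64(237.67857142857142), np.float64(142.46428571428572)) (array([ 40.9, -25.4]), -29.57)
pt (np.float64(233.39285714285714), np.float64(148.67857142857144)) (array([ 34.3, -23.9]), -29.75)
pt (np.float64(251.10714285714286), np.float64(125.10714285714286)) (array([ 59.6, -30.7]), -30.18)
100 -29.7 -29.72
102 -29.6 -29.64
104 -29.7 -29.66
106 -29.6 -29.65
108 -29.6 -29.61
110 -29.5 -29.54
112 -29.7 -29.67
114 -29.6 -29.63
116 -29.5 -29.45
118 -29.3 -29.27
120 -29.6 -29.55
```

The pointer measures -29.55 mm and the flag finger -29.8 mm along the scale, so they agree within about 0.3 mm. The gripper is clear of everything, so I'm handing in.

```bash
python3 -c "
from h import *
print(robot.close_job(),robot.read_state()['time_s'])"
```

```text
the job is handed in; nothing more can be done
the job is handed in; nothing more can be done
```

The blade is tensioned to the flag and the job is handed in. I pressed the knob with about 17–18 N and turned it clockwise about 1.63 rad while it was down. I then eased the pressure off before opening the fingers, so the brake took the load.

- **Correction:** the first overhead check showed the pointer about 1.7 mm short of the flag. An earlier slanted view had looked aligned, because the pointer and the red finger stand at slightly different heights. I gripped the knob again, pressed with 18 N, turned about 0.11 rad more and released it the same way.
- **Final alignment:** the last close wrist-camera view, with the hand clear and the brake holding, put the pointer at -29.55 mm and the red finger at -29.8 mm along the scale. Reading the same picture by eye suggested up to about 0.8 mm short.
- **Limits:** every force reading stayed at or below 18 N of press. The last reading was about 16 s into the 72 s allowed. The stamp, mug and dish were not touched.

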